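# Take the syringe out of the syringe pump and hold it tip up

## Robot

A 7-joint arm with a two-finger parallel gripper is mounted at the origin on a cart in front of the work surface, level with it; the furniture and walls round the work are solid. World frame = base frame: x ahead of the robot, y to its left, z up, the work surface at z = 0. Lengths are in m, angles in rad, forces in N, time in s.
With the tool pointing down it reaches from about 0.4 to 0.85 m from the base axis. Payload 6.9 kg.
Tool frame: the origin (TCP) lies midway between the tips of the shut fingers; the grasp point (between the pads) lies 19 mm behind it (bot.grip_depth is the z of the grasp point in the tool frame, in m); z points along the fingers, y is the line along which they close (so a half turn about z gives the same grasp; the last joint's range is limited). The gripper opens to 85 mm and grips with 20 to 120 N. Pads are 22 mm wide; open, the fingers measure 114 mm over their backs; the gripper's body (76 mm by 85 mm) begins 54 mm behind the grasp point. The pads swing forward as they close: fully open they stand 13 mm farther back than shut.
Start: joints at [-1.026, 0.507, -0.238, 1.5, 0.126, 1.149, -0.155], TCP at [0.266, 0.566, 0.231] pointing down, gripper open.
Joint ranges: [-3.08, 3.08], [-0.24, 2.05], [-1.43, 1.35], [0, 2.5], [-1.52, 4.66], [0.17, 1.96], [-2.89, 2.89]. Speed limits (rad/s): [2.39, 2.39, 3.14, 3.14, 3.14, 3.14, 3.14].

## Interface

Orientations are given as a unit quaternion [x, y, z, w].
In Python, from workcell import observe, imaging, bot, search_frame, silhouettes, tip_of gives the robot as it stands. The module is installed in compiled form; this text tells all that it offers.
- The arm moves only by the tool arm_command, never from a script. Its argument "increments" is a list of rows, each an object with "claw": the opening, from -1 (shut) to 1 (fully open); "slide": the shift along the world's x, y, z in cm, a list of three; "twist": the turn about the world's z in rad. A call has 1 to 5 rows; each row shifts and turns the commanded pose from where the row before left it; what a row does not reach is not made up. A row lasts 1/10 s, in which the tool goes at most 50 mm and 8.59 degrees, less where a joint would pass 70% of its speed; a pose out of reach is approached as far as the arm can. A call with a gripper value outside its range is refused whole. The fingers move at their own pace and stop on an object; "grip_force" is the grip in N (left out, the last holds). Time passes only in rows, so rows that do not move let the fingers close. It gives the time, the measured TCP pose, the force, the opening and the grip force at its end, in the units of the state.
- observe(): the state, without advancing time (a new reading comes with each control period).
- imaging.get_image(name): name is "side" or "top"; returns the picture (400x640x3 uint8, blue, green, red); there is no depth.
- imaging.camera_info(name): a dict with "fx", "fy", "cx", "cy" (pixels), "dist_coeffs" ([k1, k2, p1, p2, k3] as OpenCV has them; the pictures are not rectified), "rvec" (rotation vector, rad) and "tvec" (3), from world to camera coordinates, as OpenCV has them. Camera axes: x right, y down, z forward; pixel columns grow to the right and rows downward; lengths in m; the calibration is good to about 2 mm. A picture is of the moment at which its call begins. camera_info takes no time and is no camera call.
- bot.sign_off(): hands the job in; it is judged then, once.
Trained networks look in the newest picture that a camera, given by its name, has taken for a name from the list of things; names that differ only in an ending like _2 or _b are one class to them, and where a whole thing is asked for, a point or a joint stands for the part that bears it (a point fixed in the world has none). Each returns a list of dicts, best first, with "confidence" (0 to 1); they miss things now and then, are a little off and sometimes report something else, mostly with a low value. They report only what shows in the picture. A call takes as long as a camera call.
- search_frame(camera, target): "point" ([x, y, z] in m, in the coordinates of the camera as it stood for that picture, good to about 4 mm: the middle of the surface that is visible of it).
- silhouettes(camera, target): "region" (400x640 bool, what is visible of it).
- tip_of(camera, target): "point" ([x, y, z] in m, in the coordinates of the camera as it stood for that picture, good to about 4 mm: a listed point, or the origin of a listed thing).
The state is a dict: "time": time; "q": joint angles; "joint_velocities": joint speeds; "joint_efforts": joint torques, N m; "ee_pos": TCP position; "eef_rot": TCP orientation; "ft_force": force on the tool from outside, world axes, zero at the start; "wrist_torque": the same for the moment, N m; "grip_width": finger opening in m; "grasp_force": force on a finger pad.
Only numpy, scipy, OpenCV 4.12 (cv2) and the standard library are available. Lean on these libraries where they do the work, as an engineer would, in place of code of your own. Each camera call takes 0.05 s, during which the arm holds its last target. There are 200 camera calls.

## Task

The syringe pump has stopped and there is air in its syringe. Slide the pusher block, the one with the blue tab, all the way back to its end stop so that its hood frees the plunger and leave it there, then draw the syringe up out of its cradle and turn it so that the orange-capped tip points steeply upward, within about 35 degrees of vertical. Finish while still holding it like that, steady, its whole length raised above the pump; leave the other things on the bench where they stand.

Things in the scene. Friction and masses are not known exactly. Their poses are not given: they have to be found in the camera images.
- pump: White bench syringe pump, fixed, 300 mm long (its y), 150 mm deep (x), case top 75 mm high; sloping grey keypad panel on its -x side. Origin: centre of its footprint on the worktop. A clamp post (121 mm high, clamp swung aside) stands at pump x = +64, y = +128 mm. The pusher block and guide rods are at its -y end, the syringe's tip points to +y.
- cradle_axis (a point): Where mid barrel lies: pump (20, 66, 117) mm, axes as the pump's. The barrel lies along pump y in two black vee saddles, 12 mm long, 38 mm towards -y and 46 mm towards +y of this point; between them it is free all round, 39 mm above the bed. Its flange stands in a 6.4 mm wide upward-open slot, 56 mm towards -y, between steel forks 127 mm high: it leaves only upward.
- syringe: Clear 50 mL syringe, about 75 g, rigid (plunger and barrel are one). Origin on its axis at mid barrel, +y along the axis to the tip; in the cradle its axes are the pump's. Barrel 30 mm in diameter, y = -56 to +56 mm; white flange 46 x 26 x 3 mm at y = -56; white ribbed plunger rod behind it; black seal inside at y = +8 to +26. Grip the barrel across pump x near the origin.
- syringe_tip (a point): Free end of the orange cap (11 mm in diameter) on the syringe's tip, 78 mm from the syringe's origin along +y.
- syringe_plunger (a point): Outer face of the plunger's white thumb disc (31 mm in diameter), the other end of the syringe, 102 mm from the origin along -y.
- pusher (a joint): Position in m of the black pusher block on its guide rods: 0 = just behind the thumb disc, 0.065 = back at the end stop; grows towards pump -y. Dry friction about 4 N, stays where it is left. A hood on the block reaches 18 mm forward over the thumb disc and keeps the plunger from being lifted until the block is some 20 mm back.
- pusher_tab (a point): Middle of the blue finger tab on the pusher block; tab 24 mm along pump x, 22 mm along pump y, 34 mm high, its top 17 mm above this point (172 mm above the worktop), free on all sides above the hood, whose top is 141 mm above the worktop. Moves with the block.
- wash_bottle: Loose wash bottle with red cap and spout, 111x68x222 mm, a bystander; origin under its centre.
- bottle_blue_cap: Loose small clear media bottle with blue cap, 56 mm wide, 104 mm high, a bystander; origin under its centre.
- timer: Loose bench timer lying flat, 68x62x20 mm, a bystander; origin under its centre.
- petri_stack: Loose stack of petri dishes, 90 mm wide, 47 mm high, a bystander; origin under its centre.
- beaker: Loose small glass beaker, 51 mm wide, 67 mm high, a bystander; origin under its centre.

How it is judged:
On the way, in this order (a step that is already met when the one before it is completed fails the run):
1. the pusher block is slid back to its end stop while the syringe still lies in its cradle (value of joint pusher above 0.06 m and distance of syringe from where it was at the start of the episode below 0.01 m), for 0.2 s.
2. the syringe is drawn up out of saddles and slot, the pusher block left at its stop (height (world z) of syringe above 0.165 m and value of joint pusher above 0.055 m and contact force between syringe and pump below 0.2 N), for 0.1 s.
At the end, for the whole second after the job is handed in: The fingers hold the syringe still, free of the pump, tip up within 40 degrees (0.70 rad) of vertical, its lower end (the thumb disc) more than 130 mm above the worktop; the pusher block is still back, within 10 mm of its end stop (angle between syringe's own y axis and vertical below 0.7 rad and height (world z) of syringe_plunger above 0.13 m and contact force between syringe and the fingers above 1 N and contact force between syringe and pump below 0.2 N and linear speed of syringe below 0.03 m/s and angular speed of syringe below 0.3 rad/s and value of joint pusher above 0.055 m); the arm keeps its last pose, push and grip.
It fails at once if a bystander is displaced by more than 30 mm (distance of any of wash_bottle, bottle_blue_cap, timer, petri_stack, beaker from where it was at the start of the episode above 0.03 m).
It also fails if it takes over 46 s, if anything falls off the work surface, if the arm or the gripper's body presses on something with over 40 N, if the wrist force passes 120 N, or if a joint passes its speed limit or range.

## Working session

There is one attempt and no reset: what is moved stays moved. The work goes in short steps, Python scripts to look and compute and a tool call to move; the robot and the scene stay as the last step left them, time stands still between calls to the robot, and variables do not carry over. Pictures are saved under pics/ and viewed, at most 10 in all, crops included, and the job is handed in when it is done.

Besides the shell and the picture viewer there is one more tool, called after ">>>" by a JSON object that holds its "api" and its "payload", one argument or row to a line. arm_command: Moves the arm, as the interface text tells. Its arguments: {"type":"object","properties":{"increments":{"type":"array"},"grip_force":{"type":"number"}},"required":["increments"]}

```bash
mkdir -p pics
cat > h.py <<'E'
import numpy as np, cv2
from workcell import observe, imaging, bot, search_frame, silhouettes, tip_of
def RT(c):
    i=imaging.camera_info(c); return cv2.Rodrigues(np.array(i["rvec"],float))[0],np.array(i["tvec"],float).ravel()
def w(c,p):
    R,t=RT(c); return R.T@(np.array(p)-t)
def px(c,P):
    i=imaging.camera_info(c); K=np.array([[i["fx"],0,i["cx"]],[0,i["fy"],i["cy"]],[0,0,1.]])
    return cv2.projectPoints(np.array(P,float).reshape(-1,1,3),np.array(i["rvec"],float),np.array(i["tvec"],float),K,np.array(i["dist_coeffs"],float))[0].reshape(-1,2)
def find(c,n,f=tip_of):
    return [(np.round(w(c,d["point"]),4),round(d["confidence"],2)) for d in f(c,n)[:2]]
def snap(c,f):
    im=imaging.get_image(c); cv2.imwrite("pics/"+f,im); return im
E
python3 - <<'E'
from h import *
for c in ("side","top"):
    snap(c,c+"0.png")
    R,t=RT(c); print(c,"cam at",-R.T@t, "fwd",R[2])
    for n in ("pump","cradle_axis","syringe","syringe_tip","syringe_plunger","pusher_tab"): print(n,find(c,n))
for n in ("wash_bottle","bottle_blue_cap","timer","petri_stack","beaker"): print(n,find("top",n),find("side",n))
s=observe(); print({k:np.round(v,3) for k,v in s.items()}, bot.grip_depth)
E
```

```text
side cam at [0.36349478 1.39143206 0.95526435] fwd [ 0.08040939 -0.86627766 -0.49304904]
pump [(array([0.464 , 0.0937, 0.0008]), 0.95)]
cradle_axis [(array([0.4591, 0.1595, 0.1144]), 0.98)]
syringe [(array([0.46  , 0.161 , 0.1171]), 0.9)]
syringe_tip [(array([0.4333, 0.2344, 0.1145]), 0.56), (array([ 4.599e-01,  9.440e-02, -2.000e-04]), 0.2)]
syringe_plunger [(array([0.4927, 0.0655, 0.1093]), 0.86)]
pusher_tab [(array([ 0.3621, -0.3119, -0.0022]), 0.53), (array([0.4995, 0.0512, 0.1531]), 0.49)]
top cam at [ 0.35987967 -0.04259395  1.16501389] fwd [ 0.12082818  0.00520906 -0.99265977]
pump [(array([ 0.462 ,  0.0865, -0.0028]), 0.97)]
cradle_axis [(array([0.456 , 0.1558, 0.112 ]), 0.73), (array([0.4262, 0.2352, 0.1169]), 0.17)]
syringe [(array([0.4587, 0.1605, 0.1203]), 0.93), (array([ 0.3591, -0.3166, -0.0048]), 0.25)]
syringe_tip [(array([0.4269, 0.2351, 0.1151]), 0.59)]
syringe_plunger [(array([0.491 , 0.064 , 0.1165]), 0.71)]
pusher_tab [(array([0.4958, 0.0488, 0.1533]), 0.54)]
wash_bottle [(array([ 0.3586, -0.3165,  0.0006]), 0.73)] [(array([ 3.614e-01, -3.123e-01, -1.000e-04]), 0
[... 285 characters left out ...]
array([ 0.6211,  0.4007, -0.0042]), 0.61)]
beaker [(array([ 0.464 ,  0.3512, -0.0026]), 0.78)] [(array([0.4613, 0.3505, 0.0012]), 0.94)]
{'time': np.float64(1.2), 'q': array([-1.026,  0.508, -0.238,  1.5  ,  0.126,  1.149, -0.155]), 'joint_velocities': array([-0.001, -0.   ,  0.001, -0.   , -0.001, -0.   ,  0.   ]), 'joint_efforts': array([-1.0000e-03, -6.2036e+01, -2.1850e+00, -2.4996e+01,  1.4000e-02,
        2.0000e-03, -0.0000e+00]), 'ee_pos': array([0.266, 0.565, 0.231]), 'eef_rot': array([ 0.218,  0.976, -0.   , -0.   ]), 'ft_force': array([-0.337, -0.802,  0.76 ]), 'wrist_torque': array([-0.055,  0.005,  0.013]), 'grasp_force': np.float64(0.0), 'grip_width': np.float64(0.085)} -0.0187
```

View pics/side0.png

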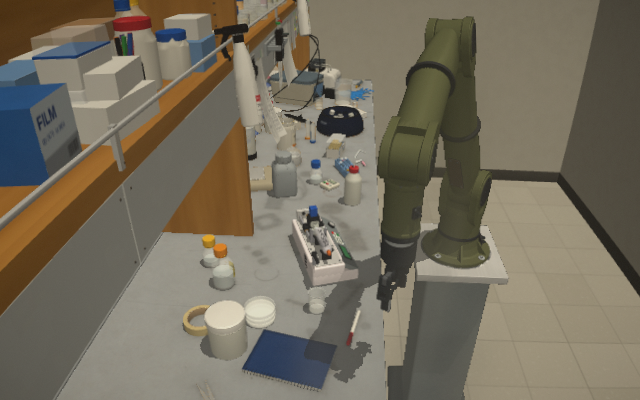

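View pics/top0.png

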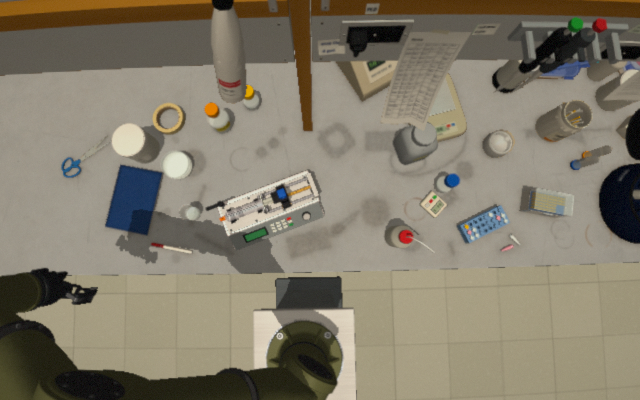

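Run:
```python
import cv2,numpy as np
a=cv2.imread("pics/side0.png")[195:320,275:375]; b=cv2.imread("pics/top0.png")[160:260,180:340]
a=cv2.resize(a,(440,550),interpolation=cv2.INTER_CUBIC); b=cv2.resize(b,(800,500),interpolation=cv2.INTER_CUBIC)
cv2.imwrite("pics/c1.png",a);cv2.imwrite("pics/c2.png",b)
```

```text
(no output)
```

View pics/c1.png

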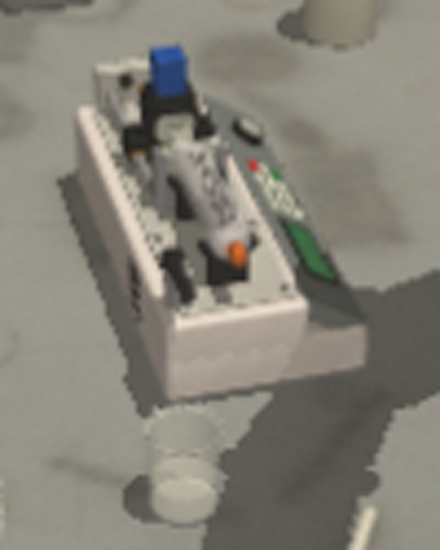

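View pics/c2.png

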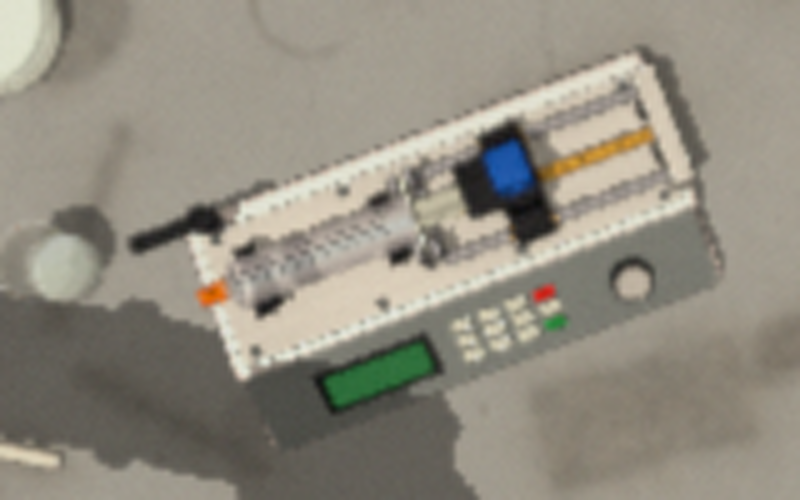

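Run:
```python
from h import *
from scipy.optimize import least_squares
# average named points over several looks -> fit pump pose (x,y,yaw)
L={"pump":(0,0,0),"cradle_axis":(20,66,117),"syringe":(20,66,117),"syringe_tip":(20,144,117),"syringe_plunger":(20,-36,117)}
D=[]
for c in ("side","top"):
    for k in range(2):
        imaging.get_image(c)
        for n,l in L.items():
            r=find(c,n)
            if r and r[0][1]>.4: D.append((np.array(l)/1e3,r[0][0]))
def f(p):
    C,S=np.cos(p[2]),np.sin(p[2]); R=np.array([[C,-S,0],[S,C,0],[0,0,1]])
    return np.concatenate([((R@l)[:2]+p[:2]-m[:2]) for l,m in D])
s=least_squares(f,[.463,.09,.35],loss="soft_l1",f_scale=.004); print(s.x,len(D),np.round(s.fun.reshape(-1,2)*1e3,1).tolist())
for c in ("side","top"): print(find(c,"pusher_tab"))
```

```text
[0.46233804 0.09189598 0.35463597] 20 [[-1.1, -1.3], [-2.6, 2.1], [-1.5, -1.6], [-2.7, 1.1], [-2.6, -2.1], [0.2, 1.2], [-0.8, 0.3], [-1.9, -1.8], [-4.4, 1.1], [1.0, -0.6], [-0.5, -3.5], [3.6, 3.0], [2.0, -2.6], [4.6, -1.4], [0.2, 2.4], [-1.0, 0.4], [0.8, -1.0], [0.1, -0.9], [4.9, 1.8], [5.3, 3.9]]
[(array([0.4983, 0.0543, 0.156 ]), 0.82), (array([ 0.6198,  0.3984, -0.0032]), 0.34)]
[(array([0.4959, 0.0482, 0.153 ]), 0.72), (array([ 5.329e-01, -4.593e-01,  5.000e-04]), 0.69)]
```

```bash
cat >> h.py <<'E'
P0=np.array([.4623,.0919]);YAW=.3546
EX=np.array([np.cos(YAW),np.sin(YAW)]);EY=np.array([-EX[1],EX[0]])
def p2w(p): p=np.array(p,float)/1e3; return np.r_[P0+p[0]*EX+p[1]*EY,p[2]]
def w2p(q): d=np.array(q[:2])-P0; return np.round(np.r_[d@EX,d@EY,q[2]]*1e3,1)
def ray(c,uv):
    i=imaging.camera_info(c); K=np.array([[i["fx"],0,i["cx"]],[0,i["fy"],i["cy"]],[0,0,1.]])
    n=cv2.undistortPoints(np.array([[uv]],float),K,np.array(i["dist_coeffs"],float))[0,0]
    R,t=RT(c); return -R.T@t, R.T@np.r_[n,1]
def atz(c,uv,z):
    o,d=ray(c,uv); return w2p(o+d*(z-o[2])/d[2])
E
python3 - <<'E'
from h import *
print("arm tip",atz("top",(207,209),.115),"post",atz("top",(221,204),.115))
print("post top px side",px("side",p2w((64,128,121))),"bottom",px("side",p2w((64,128,75))),"top",px("top",p2w((64,128,121))))
for y in (128,150,165,175,185):
  print(y,[np.round(px("side",p2w((64,y,z)))[0],1).tolist() for z in (121,110,100,90)])
a=cv2.imread("pics/side0.png")[235:285,295:345]; b=cv2.imread("pics/top0.png")[185:225,195:245]
a=cv2.resize(a,(400,400),interpolation=cv2.INTER_CUBIC); b=cv2.resize(b,(400,320),interpolation=cv2.INTER_CUBIC)
o=np.zeros((400,800,3),np.uint8);o[:,:400]=a;o[:320,400:]=b;cv2.imwrite("pics/c3.png",o)
E
```

```text
arm tip [ 61.8 170.  115. ] post [ 60.4 126.4 115. ]
post top px side [[314.18310947 251.56178221]] bottom [[314.27837365 263.78984344]] top [[219.53891563 202.84891829]]
128 [[314.2, 251.6], [314.2, 254.5], [314.2, 257.2], [314.2, 259.8]]
150 [[316.1, 255.7], [316.1, 258.7], [316.1, 261.4], [316.1, 264.1]]
165 [[317.4, 258.6], [317.4, 261.6], [317.4, 264.3], [317.4, 267.0]]
175 [[318.3, 260.6], [318.3, 263.6], [318.3, 266.3], [318.3, 269.0]]
185 [[319.2, 262.6], [319.2, 265.6], [319.2, 268.3], [319.2, 271.0]]
```

View pics/c3.png

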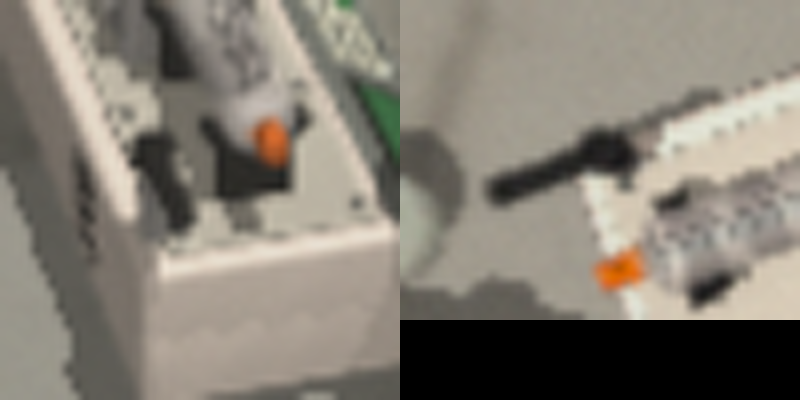

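>>> {"api": "arm_command", "payload": {
  "increments": [
    {"claw": -1, "slide": [2, -4, 0], "twist": -0.07},
    {"claw": -1, "slide": [2, -4, 0], "twist": -0.07},
    {"claw": -1, "slide": [2, -4, 0], "twist": -0.07},
    {"claw": -1, "slide": [2, -4, 0], "twist": -0.07},
    {"claw": -1, "slide": [2, -4, 0], "twist": -0.07}
  ],
  "grip_force": 20
}}

```text
time: 3.0
ee_pos: [0.3667, 0.3639, 0.2315]
eef_rot: [0.386, 0.922, 0.0, 0.0]
ft_force: [0.1, -0.4, -0.3]
grip_width: 0.0119
grasp_force: 0.0
```

>>> {"api": "arm_command", "payload": {
  "increments": [
    {"claw": -1, "slide": [2, -4, 0], "twist": -0.07},
    {"claw": -1, "slide": [2, -4, 0], "twist": -0.07},
    {"claw": -1, "slide": [2, -4, 0], "twist": -0.07},
    {"claw": -1, "slide": [2, -4, 0], "twist": -0.07},
    {"claw": -1, "slide": [2, -4, 0], "twist": -0.07}
  ]
}}

```text
time: 3.5
ee_pos: [0.4668, 0.1639, 0.2316]
eef_rot: [0.541, 0.841, 0.0, 0.0]
ft_force: [1.4, -0.5, 0.2]
grip_width: -0.0002
grasp_force: 0.0
```

>>> {"api": "arm_command", "payload": {
  "increments": [
    {"claw": -1, "slide": [1, -4, 0], "twist": -0.07},
    {"claw": -1, "slide": [0.9, -3.8, 0], "twist": 0},
    {"claw": -1, "slide": [0, 0, 0], "twist": 0}
  ]
}}

```text
time: 3.8
ee_pos: [0.4863, 0.0812, 0.2315]
eef_rot: [0.572, 0.82, -0.001, 0.001]
ft_force: [-0.5, 0.5, 0.2]
grip_width: 0.0
grasp_force: 0.0
```

>>> {"api": "arm_command", "payload": {
  "increments": [
    {"claw": -1, "slide": [-0.1, 0.4, -3], "twist": 0},
    {"claw": -1, "slide": [0, 0, -3], "twist": 0},
    {"claw": -1, "slide": [0, 0, -2], "twist": 0},
    {"claw": -1, "slide": [0.35, -0.94, 0], "twist": 0},
    {"claw": -1, "slide": [0.35, -0.94, 0], "twist": 0}
  ]
}}

```text
time: 4.3
ee_pos: [0.4915, 0.0724, 0.1517]
eef_rot: [0.568, 0.823, -0.0, -0.0]
ft_force: [0.3, -0.2, 0.9]
grip_width: 0.0001
grasp_force: 0.0
```

>>> {"api": "arm_command", "payload": {
  "increments": [
    {"claw": -1, "slide": [0.35, -0.94, 0], "twist": 0},
    {"claw": -1, "slide": [0.35, -0.94, 0], "twist": 0},
    {"claw": -1, "slide": [0.35, -0.94, 0], "twist": 0},
    {"claw": -1, "slide": [0.35, -0.94, 0], "twist": 0}
  ]
}}

```text
time: 4.7
ee_pos: [0.5056, 0.0345, 0.152]
eef_rot: [0.569, 0.823, 0.0, 0.0]
ft_force: [-2.8, 3.4, 3.3]
grip_width: -0.0001
grasp_force: 2.4
```

>>> {"api": "arm_command", "payload": {
  "increments": [
    {"claw": -1, "slide": [0.35, -0.94, 0], "twist": 0},
    {"claw": -1, "slide": [0.28, -0.75, 0], "twist": 0},
    {"claw": -1, "slide": [0.1, -0.28, 0], "twist": 0}
  ]
}}

```text
time: 5.0
ee_pos: [0.513, 0.0141, 0.1515]
eef_rot: [0.569, 0.822, 0.0, 0.0]
ft_force: [-1.9, 3.5, 3.8]
grip_width: -0.0001
grasp_force: 2.1
```

Run:
```python
from h import *
im=snap("top","t1.png"); s=observe(); print(w2p(s["ee_pos"]),s["ft_force"])
for c in ("top","side"):
    imaging.get_image(c)
    for n in("pusher_tab","syringe"): print(c,n,[(w2p(a),b) for a,b in find(c,n)])
```

```text
[ 20.5 -90.7 151.4] [ 0.10719237 -0.30454423 -0.45948589]
top pusher_tab []
top syringe [(array([ 21.3,  67.1, 119.4]), 0.75)]
side pusher_tab [(array([  20.2, -109.1,  155.6]), 0.78)]
side syringe [(array([ 21.1,  64.5, 119.8]), 0.64), (array([254.7, 237.3,  -5.9]), 0.56)]
```

>>> {"api": "arm_command", "payload": {
  "increments": [
    {"claw": -1, "slide": [0.1, -0.28, 0], "twist": 0},
    {"claw": -1, "slide": [0.1, -0.28, 0], "twist": 0}
  ]
}}

```text
time: 5.55
ee_pos: [0.5139, 0.0113, 0.1511]
eef_rot: [0.568, 0.823, 0.0, -0.001]
ft_force: [-4.5, 14.4, 3.5]
grip_width: -0.0
grasp_force: 7.7
```

>>> {"api": "arm_command", "payload": {
  "increments": [
    {"claw": -1, "slide": [0.07, -0.19, 0], "twist": 0}
  ]
}}

```text
time: 5.65
ee_pos: [0.5139, 0.0113, 0.1511]
eef_rot: [0.568, 0.823, 0.001, -0.002]
ft_force: [-6.0, 15.1, 5.8]
grip_width: -0.0001
grasp_force: 8.1
```

>>> {"api": "arm_command", "payload": {
  "increments": [
    {"claw": -1, "slide": [0.07, -0.19, 0], "twist": 0}
  ]
}}

```text
time: 5.75
ee_pos: [0.5139, 0.0113, 0.1511]
eef_rot: [0.567, 0.824, 0.001, -0.003]
ft_force: [-9.0, 20.2, 7.1]
grip_width: 0.0001
grasp_force: 10.8
```

>>> {"api": "arm_command", "payload": {
  "increments": [
    {"claw": -1, "slide": [0, 0, 0], "twist": 0},
    {"claw": -1, "slide": [-0.5, 1.4, 0], "twist": 0},
    {"claw": -1, "slide": [-0.5, 1.4, 2.5], "twist": 0},
    {"claw": 0.6, "slide": [-1, 2.8, 2.5], "twist": 0},
    {"claw": 0.6, "slide": [-1.2, 3.2, 0], "twist": 0}
  ]
}}

```text
time: 6.25
ee_pos: [0.4858, 0.0939, 0.2042]
eef_rot: [0.57, 0.822, 0.002, 0.002]
ft_force: [0.7, 0.3, -0.5]
grip_width: 0.0285
grasp_force: 0.0
```

>>> {"api": "arm_command", "payload": {
  "increments": [
    {"claw": 0.6, "slide": [-1.2, 3.2, 0], "twist": 0},
    {"claw": 0.6, "slide": [-1.2, 3.2, 0], "twist": 0},
    {"claw": 0.6, "slide": [-0.7, 1.8, 0], "twist": 0},
    {"claw": 0.6, "slide": [0, 0, 0], "twist": 0}
  ]
}}

```text
time: 6.65
ee_pos: [0.4518, 0.1789, 0.2013]
eef_rot: [0.567, 0.824, 0.0, -0.0]
ft_force: [0.4, -1.0, 0.1]
grip_width: 0.0685
grasp_force: 0.0
```

Run:
```python
from h import *
s=observe(); print(s["ee_pos"],w2p(s["ee_pos"]),s["grip_width"],s["time"])
r=s["eef_rot"]; print("tool y deg",np.degrees(2*np.arctan2(r[1],r[0]))-90,"pump x deg",np.degrees(YAW))
imaging.get_image("side"); print(find("side","syringe"),[(w2p(a),b) for a,b in find("side","pusher_tab")],s["q"])
```

```text
[0.45182673 0.17885871 0.20132215] [ 20.4  85.2 201.3] 0.06854093694272478 6.65
tool y deg 20.959058572375525 pump x deg 20.317083415338992
[(array([0.4578, 0.1597, 0.1163]), 0.9)] [(array([  19.5, -115.1,  155.3]), 0.62)] [-0.45323316  0.32017548  0.03560789  1.90411617 -0.01500796  0.9170166
 -0.04450683]
```

>>> {"api": "arm_command", "payload": {
  "increments": [
    {"claw": 0.6, "slide": [-0.1, 0.25, -3], "twist": -0.01},
    {"claw": 0.6, "slide": [0, 0, -3], "twist": 0},
    {"claw": 0.6, "slide": [0, 0, -2], "twist": 0},
    {"claw": 0.6, "slide": [0, 0, -1.9], "twist": 0},
    {"claw": -1, "slide": [0, 0, 0], "twist": 0}
  ],
  "grip_force": 40
}}

```text
time: 7.3
ee_pos: [0.4511, 0.1763, 0.1003]
eef_rot: [0.574, 0.819, -0.002, -0.001]
ft_force: [0.7, 0.4, -0.8]
grip_width: 0.0554
grasp_force: 0.0
```

>>> {"api": "arm_command", "payload": {
  "increments": [
    {"claw": -1, "slide": [0, 0, 0], "twist": 0},
    {"claw": -1, "slide": [0, 0, 0], "twist": 0},
    {"claw": -1, "slide": [0, 0, 0], "twist": 0},
    {"claw": -1, "slide": [0, 0, 0], "twist": 0}
  ]
}}

```text
time: 7.7
ee_pos: [0.4517, 0.1775, 0.1032]
eef_rot: [0.573, 0.819, -0.0, 0.0]
ft_force: [-3.4, -4.5, 7.4]
grip_width: 0.0289
grasp_force: 39.8
```

>>> {"api": "arm_command", "payload": {
  "increments": [
    {"claw": -1, "slide": [0, 0, 1], "twist": 0},
    {"claw": -1, "slide": [0, 0, 1.5], "twist": 0},
    {"claw": -1, "slide": [0, 0, 2], "twist": 0},
    {"claw": -1, "slide": [0, 0, 2], "twist": 0},
    {"claw": -1, "slide": [0, 0, 1], "twist": 0}
  ]
}}

```text
time: 8.2
ee_pos: [0.4531, 0.1793, 0.1798]
eef_rot: [0.573, 0.82, 0.002, 0.001]
ft_force: [0.6, -0.1, -0.6]
grip_width: 0.0287
grasp_force: 39.7
```

>>> {"api": "arm_command", "payload": {
  "increments": [
    {"claw": -1, "slide": [0, 0, 1], "twist": 0},
    {"claw": -1, "slide": [0, 0, 0], "twist": 0}
  ]
}}

```text
time: 8.4
ee_pos: [0.4525, 0.1789, 0.1885]
eef_rot: [0.573, 0.82, 0.001, 0.001]
ft_force: [-0.4, 0.2, -0.5]
grip_width: 0.0286
grasp_force: 39.7
```

```bash
cat >> h.py <<'E'
def syr():
    s=observe(); print("t",s["time"],"ee",np.round(s["ee_pos"],4),w2p(s["ee_pos"]),"w",s["grip_width"],"f",np.round(s["ft_force"],1),"q",np.round(s["q"],2))
    r=s["eef_rot"]; print("yaw y-axis",np.degrees(2*np.arctan2(r[1],r[0]))-90)
    for c in ("side","top"):
        imaging.get_image(c); v={}
        for n in ("syringe","syringe_tip","syringe_plunger"):
            f=[x for x in find(c,n) if np.linalg.norm(x[0]-s["ee_pos"])<.22]
            if f: v[n]=f[0][0]; print(c,n,f[0][0],w2p(f[0][0]),f[0][1])
        if "syringe_tip" in v and "syringe_plunger" in v:
            d=v["syringe_tip"]-v["syringe_plunger"]; print("   elev",np.degrees(np.arcsin(d[2]/np.linalg.norm(d))),"len",np.linalg.norm(d),"az",np.degrees(np.arctan2(d[1],d[0])))
E
python3 -c "
from h import *
syr(); snap('side','s2.png')"
```

```text
t 8.4 ee [0.4525 0.1789 0.1885] [ 21.   85.  188.5] w 0.028640985783994044 f [-0.4  0.2 -0.5] q [-0.46  0.33  0.04  1.92 -0.02  0.88 -0.06]
yaw y-axis 20.11364510242177
side syringe [0.4628 0.1625 0.1996] [ 25.   66.  199.6] 0.59
side syringe_tip [0.4366 0.2363 0.2031] [ 26.  144.3 203.1] 0.7
side syringe_plunger [0.4917 0.0691 0.1951] [ 19.7 -31.6 195.1] 0.75
   elev 2.6018975247958305 len 0.1762267005876238 az 108.23940084665117
top syringe [0.4599 0.1633 0.2024] [ 22.5  67.8 202.4] 0.88
top syringe_plunger [0.4868 0.0664 0.1993] [ 14.1 -32.4 199.3] 0.62
```

>>> {"api": "arm_command", "payload": {
  "increments": [
    {"claw": -1, "slide": [0, 0, 3], "twist": 0},
    {"claw": -1, "slide": [0, 0, 4], "twist": 0},
    {"claw": -1, "slide": [0, 0, 0], "twist": 0},
    {"claw": -1, "slide": [0, 0, 0], "twist": 0},
    {"claw": -1, "slide": [0, 0, 0], "twist": 0}
  ],
  "grip_force": 20
}}

```text
time: 9.35
ee_pos: [0.4512, 0.1783, 0.2563]
eef_rot: [0.573, 0.82, -0.001, -0.0]
ft_force: [0.0, 0.6, -0.6]
grip_width: 0.0289
grasp_force: 39.7
```

```bash
python3 -c "
from h import *
syr()"
```

```text
t 9.35 ee [0.4512 0.1783 0.2563] [ 19.6  84.9 256.3] w 0.028860162945396967 f [ 0.   0.6 -0.6] q [-0.46  0.27  0.04  1.81 -0.01  1.06 -0.06]
yaw y-axis 20.115385522153744
side syringe [0.4592 0.1581 0.2711] [ 20.1  63.2 271.1] 0.47
side syringe_tip [0.4338 0.2328 0.2695] [ 22.2 142.  269.5] 0.47
side syringe_plunger [0.4928 0.0672 0.2619] [ 20.  -33.8 261.9] 0.68
   elev 2.4754605075642893 len 0.17596056376358882 az 109.60997637432503
top syringe [0.4589 0.1623 0.2725] [ 21.3  67.2 272.5] 0.6
top syringe_plunger [0.4917 0.066  0.2707] [ 18.6 -34.5 270.7] 0.56
```

>>> {"api": "arm_command", "payload": {
  "increments": [
    {"claw": -1, "slide": [1.3, 1.3, 0], "twist": -0.14},
    {"claw": -1, "slide": [1.3, 1.3, 0], "twist": -0.14},
    {"claw": -1, "slide": [1.3, 1.3, 0], "twist": -0.14},
    {"claw": -1, "slide": [1.3, 1.3, 0], "twist": -0.14},
    {"claw": -1, "slide": [1.3, 1.3, 0], "twist": -0.14}
  ]
}}

```text
time: 10.25
ee_pos: [0.5173, 0.244, 0.2571]
eef_rot: [0.821, 0.571, -0.0, 0.0]
ft_force: [1.4, -0.5, -0.2]
grip_width: 0.0285
grasp_force: 39.7
```

>>> {"api": "arm_command", "payload": {
  "increments": [
    {"claw": -1, "slide": [1.3, 1.3, 0], "twist": -0.14},
    {"claw": -1, "slide": [1.3, 1.3, 0], "twist": -0.14},
    {"claw": -1, "slide": [1.3, 1.3, 0], "twist": -0.14},
    {"claw": -1, "slide": [1.3, 1.3, 0], "twist": -0.14},
    {"claw": -1, "slide": [1.3, 1.3, 0], "twist": -0.14}
  ]
}}

```text
time: 10.75
ee_pos: [0.5822, 0.3092, 0.257]
eef_rot: [0.967, 0.255, -0.0, 0.0]
ft_force: [-0.2, -0.6, -1.8]
grip_width: 0.0286
grasp_force: 39.6
```

>>> {"api": "arm_command", "payload": {
  "increments": [
    {"claw": -1, "slide": [1.1, 0.8, 0], "twist": -0.14},
    {"claw": -1, "slide": [0, 0, 0], "twist": -0.03},
    {"claw": -1, "slide": [0, 0, 0], "twist": 0}
  ]
}}

```text
time: 11.05
ee_pos: [0.5925, 0.3163, 0.2566]
eef_rot: [0.984, 0.176, -0.001, 0.0]
ft_force: [-0.8, -1.0, -1.3]
grip_width: 0.0287
grasp_force: 39.6
```

```bash
python3 -c "
from h import *
syr()"
```

```text
t 11.05 ee [0.5925 0.3163 0.2566] [200.  165.2 256.6] w 0.028689810453872797 f [-0.8 -1.  -1.3] q [-0.74  0.59  0.39  1.32 -0.22  1.27 -1.56]
yaw y-axis -69.72408385048377
side syringe [0.5772 0.3101 0.2698] [183.5 164.7 269.8] 0.87
side syringe_tip [0.6543 0.3383 0.2716] [265.6 164.4 271.6] 0.63
side syringe_plunger [0.4799 0.278  0.2646] [ 81.1 168.4 264.6] 0.57
   elev 2.172424443756466 len 0.18466307156548653 az 19.07317875103168
top syringe [0.5779 0.3116 0.2732] [184.7 165.9 273.2] 0.68
top syringe_plunger [0.4808 0.2745 0.2717] [ 80.8 164.8 271.7] 0.76
```

>>> {"api": "arm_command", "payload": {
  "increments": [
    {"claw": -1, "slide": [0.5, 0.2, -4], "twist": 0},
    {"claw": -1, "slide": [0, 0, -4], "twist": 0},
    {"claw": -1, "slide": [0, 0, -4], "twist": 0},
    {"claw": -1, "slide": [0, 0, -4], "twist": 0},
    {"claw": -1, "slide": [0, 0, -3], "twist": 0}
  ]
}}

```text
time: 11.95
ee_pos: [0.5968, 0.3182, 0.0649]
eef_rot: [0.985, 0.175, -0.001, 0.0]
ft_force: [-0.4, -0.5, -0.7]
grip_width: 0.0288
grasp_force: 39.7
```

```bash
python3 -c "
from h import *
syr()
a=imaging.get_image('side')[225:300,265:365]; b=imaging.get_image('top')[165:240,165:265]
cv2.imwrite('pics/c4.png',np.hstack([cv2.resize(x,(400,300),interpolation=cv2.INTER_CUBIC) for x in (a,b)]))"
```

```text
t 11.95 ee [0.5968 0.3182 0.0649] [204.7 165.5  64.9] w 0.028752796320432716 f [-0.4 -0.5 -0.7] q [-0.71  0.76  0.33  1.55 -0.29  0.88 -1.49]
yaw y-axis -69.8178893346011
side syringe [0.5831 0.3103 0.0793] [189.1 162.9  79.3] 0.6
side syringe_tip [0.6547 0.3367 0.0781] [265.4 162.8  78.1] 0.62
side syringe_plunger [0.4847 0.2749 0.0741] [ 84.5 163.8  74.1] 0.61
   elev 1.26680638532947 len 0.18092882578516883 az 19.977694111230935
top syringe [0.5821 0.3117 0.0839] [188.7 164.5  83.9] 0.79
top syringe_plunger [0.4852 0.277  0.0802] [ 85.7 165.6  80.2] 0.87
```

View pics/c4.png

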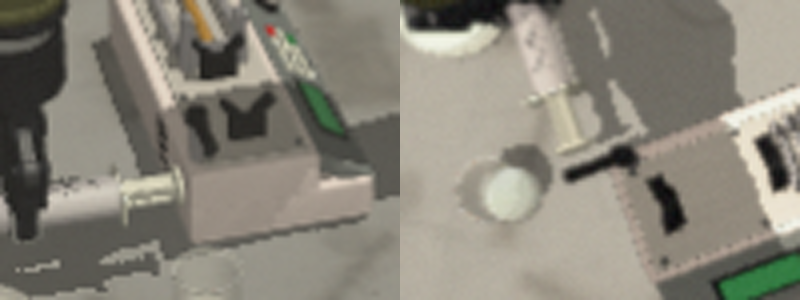

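>>> {"api": "arm_command", "payload": {
  "increments": [
    {"claw": -1, "slide": [-1.2, -0.45, 0], "twist": 0},
    {"claw": -1, "slide": [-1.2, -0.45, 0], "twist": 0},
    {"claw": -1, "slide": [-1.1, -0.4, 0], "twist": 0},
    {"claw": -1, "slide": [0, 0, 1.2], "twist": 0},
    {"claw": -1, "slide": [0.14, -0.38, 0], "twist": 0}
  ]
}}

```text
time: 12.95
ee_pos: [0.5656, 0.303, 0.0819]
eef_rot: [0.984, 0.176, 0.002, -0.001]
ft_force: [1.5, -0.0, 0.2]
grip_width: 0.0287
grasp_force: 39.6
```

>>> {"api": "arm_command", "payload": {
  "increments": [
    {"claw": -1, "slide": [0, 0, 0.5], "twist": 0},
    {"claw": -1, "slide": [0, 0, 0], "twist": 0}
  ]
}}

```text
time: 13.15
ee_pos: [0.5654, 0.3017, 0.0853]
eef_rot: [0.985, 0.175, 0.001, -0.0]
ft_force: [-0.6, 0.7, -1.7]
grip_width: 0.0286
grasp_force: 39.6
```

>>> {"api": "arm_command", "payload": {
  "increments": [
    {"claw": -1, "slide": [0, 0, 0.5], "twist": 0},
    {"claw": -1, "slide": [0, 0, 0], "twist": 0}
  ]
}}

```text
time: 13.35
ee_pos: [0.5645, 0.3018, 0.0896]
eef_rot: [0.985, 0.175, 0.0, -0.0]
ft_force: [0.5, -0.8, -1.5]
grip_width: 0.0285
grasp_force: 39.6
```

>>> {"api": "arm_command", "payload": {
  "increments": [
    {"claw": -1, "slide": [0, 0, 0.5], "twist": 0},
    {"claw": -1, "slide": [0, 0, 0.5], "twist": 0},
    {"claw": -1, "slide": [0, 0, 0.5], "twist": 0},
    {"claw": -1, "slide": [0, 0, 0], "twist": 0}
  ]
}}

```text
time: 13.75
ee_pos: [0.5643, 0.3017, 0.105]
eef_rot: [0.985, 0.175, 0.0, -0.0]
ft_force: [-0.1, 0.3, -3.0]
grip_width: 0.0286
grasp_force: 39.2
```

```bash
python3 -c "
from h import *
syr()"
```

```text
t 13.75 ee [0.5643 0.3017 0.105 ] [168.5 161.4 105. ] w 0.0285979421049117 f [-0.1  0.3 -3. ] q [-0.73  0.67  0.35  1.63 -0.27  0.9  -1.5 ]
yaw y-axis -69.8472608823083
side syringe [0.5509 0.2983 0.1153] [154.8 162.8 115.3] 0.81
side syringe_tip [0.6237 0.3225 0.1274] [231.4 160.2 127.4] 0.87
side syringe_plunger [0.4536 0.2636 0.0951] [ 51.5 164.   95.1] 0.67
   elev 10.172643783931802 len 0.18288387025651007 az 19.09927629787072
top syringe [0.55   0.2966 0.1159] [153.3 161.5 115.9] 0.86
top syringe_plunger [0.4538 0.2596 0.0995] [ 50.3 160.2  99.5] 0.8
```

>>> {"api": "arm_command", "payload": {
  "increments": [
    {"claw": -1, "slide": [-0.16, -0.06, 1.0], "twist": 0},
    {"claw": -1, "slide": [-0.16, -0.06, 1.0], "twist": 0},
    {"claw": -1, "slide": [-0.3, -0.11, 0.85], "twist": 0},
    {"claw": -1, "slide": [-0.3, -0.11, 0.85], "twist": 0},
    {"claw": -1, "slide": [0, 0, 0], "twist": 0}
  ]
}}

```text
time: 14.65
ee_pos: [0.5558, 0.2987, 0.1434]
eef_rot: [0.985, 0.175, 0.002, -0.001]
ft_force: [3.1, 0.0, -2.3]
grip_width: 0.0289
grasp_force: 39.3
```

```bash
python3 -c "
from h import *
syr()"
```

```text
t 14.65 ee [0.5558 0.2987 0.1434] [159.5 161.5 143.4] w 0.028915803089563052 f [ 3.1  0.  -2.3] q [-0.75  0.61  0.37  1.61 -0.25  0.96 -1.52]
yaw y-axis -69.84668255716218
side syringe [0.547  0.2939 0.1497] [149.6 160.  149.7] 0.62
side syringe_tip [0.6123 0.3171 0.1854] [218.9 159.1 185.4] 0.68
side syringe_plunger [0.4632 0.2646 0.0929] [ 60.8 161.6  92.9] 0.81
   elev 30.335011163063527 len 0.18314832786569465 az 19.397812448558227
top syringe [0.5448 0.2928 0.1496] [147.1 159.8 149.6] 0.61
top syringe_plunger [0.4621 0.2633 0.096 ] [ 59.3 160.8  96. ] 0.92
```

>>> {"api": "arm_command", "payload": {
  "increments": [
    {"claw": -1, "slide": [-0.56, -0.21, 0.8], "twist": 0},
    {"claw": -1, "slide": [-0.56, -0.21, 0.8], "twist": 0},
    {"claw": -1, "slide": [-0.61, -0.22, 0.7], "twist": 0},
    {"claw": -1, "slide": [-0.61, -0.22, 0.7], "twist": 0},
    {"claw": -1, "slide": [0, 0, 0], "twist": 0}
  ]
}}

```text
time: 15.55
ee_pos: [0.5315, 0.2898, 0.1731]
eef_rot: [0.985, 0.175, 0.001, -0.001]
ft_force: [1.9, 0.8, -0.5]
grip_width: 0.0287
grasp_force: 37.6
```

```bash
python3 -c "
from h import *
syr()"
```

```text
t 15.55 ee [0.5315 0.2898 0.1731] [133.6 161.6 173.1] w 0.028668723699847767 f [ 1.9  0.8 -0.5] q [-0.78  0.55  0.38  1.65 -0.23  0.99 -1.53]
yaw y-axis -69.84293024299413
side syringe [0.5306 0.2899 0.1756] [132.8 162.  175.6] 0.72
side syringe_tip [0.5764 0.3027 0.235 ] [180.2 158.1 235. ] 0.94
side syringe_plunger [0.4703 0.2681 0.0898] [ 68.7 162.5  89.8] 0.88
   elev 52.45450997659545 len 0.1831322199941889 az 18.06153304775387
top syringe [0.5282 0.2867 0.1746] [129.4 159.8 174.6] 0.88
top syringe_plunger [0.4666 0.2623 0.0937] [ 63.2 158.3  93.7] 0.55
```

>>> {"api": "arm_command", "payload": {
  "increments": [
    {"claw": -1, "slide": [-0.66, -0.24, 0.5], "twist": 0},
    {"claw": -1, "slide": [-0.66, -0.24, 0.5], "twist": 0},
    {"claw": -1, "slide": [0, 0, 0], "twist": 0}
  ]
}}

```text
time: 16.25
ee_pos: [0.5179, 0.2845, 0.1823]
eef_rot: [0.985, 0.175, 0.0, -0.0]
ft_force: [2.1, 0.1, -1.3]
grip_width: 0.0288
grasp_force: 36.1
```

```bash
python3 -c "
from h import *
syr()
a=imaging.get_image('side')[215:290,265:365]; b=imaging.get_image('top')[165:240,165:265]
cv2.imwrite('pics/c5.png',np.hstack([cv2.resize(x,(400,300),interpolation=cv2.INTER_CUBIC) for x in (a,b)]))"
```

```text
t 16.25 ee [0.5179 0.2845 0.1823] [119.1 161.3 182.3] w 0.02878422124709438 f [ 2.1  0.1 -1.3] q [-0.79  0.52  0.39  1.67 -0.23  0.99 -1.54]
yaw y-axis -69.8513472487049
side syringe [0.5229 0.2829 0.1825] [123.1 158.1 182.5] 0.77
side syringe_tip [0.5588 0.2925 0.2502] [160.1 154.6 250.2] 0.74
side syringe_plunger [0.4733 0.2664 0.0852] [ 70.9 159.8  85.2] 0.93
   elev 61.55171118163273 len 0.18766049131343546 az 16.975499467929726
top syringe [0.5176 0.2819 0.1824] [117.8 159.  182.4] 0.79
top syringe_plunger [0.4676 0.2677 0.0936] [ 66.  163.   93.6] 0.64
```

View pics/c5.png

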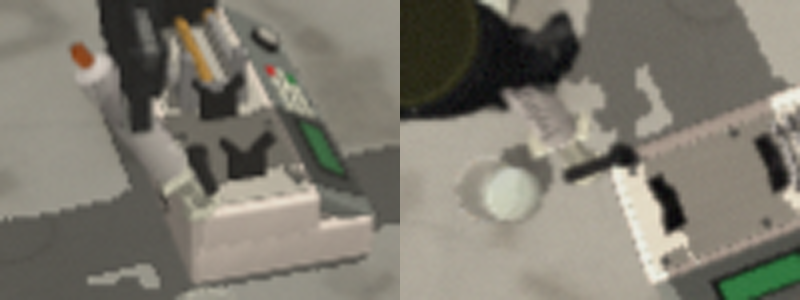

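>>> {"api": "arm_command", "payload": {
  "increments": [
    {"claw": -1, "slide": [-0.28, 0.75, -0.6], "twist": 0},
    {"claw": -1, "slide": [1.0, 0.36, 0], "twist": 0},
    {"claw": -1, "slide": [1.4, 0.52, 0], "twist": 0},
    {"claw": -1, "slide": [1.4, 0.52, 0], "twist": 0},
    {"claw": -1, "slide": [1.4, 0.52, 0], "twist": 0}
  ]
}}

```text
time: 17.25
ee_pos: [0.5682, 0.3123, 0.1748]
eef_rot: [0.985, 0.175, -0.0, 0.0]
ft_force: [1.0, 0.7, 0.0]
grip_width: 0.0284
grasp_force: 36.0
```

```bash
python3 -c "
from h import *
syr()"
```

```text
t 17.25 ee [0.5682 0.3123 0.1748] [175.8 169.9 174.8] w 0.028390367362813036 f [1.  0.7 0. ] q [-0.76  0.61  0.38  1.52 -0.24  1.06 -1.54]
yaw y-axis -69.80491518070288
side syringe [0.5702 0.3124 0.1743] [177.7 169.3 174.3] 0.8
side syringe_tip [0.6077 0.323  0.2426] [216.6 166.2 242.6] 0.66
top syringe [0.5711 0.3143 0.1779] [179.3 170.8 177.9] 0.76
top syringe_plunger [0.5189 0.292  0.0854] [122.6 168.   85.4] 0.61
```

>>> {"api": "arm_command", "payload": {
  "increments": [
    {"claw": -1, "slide": [0, 0, 2], "twist": 0},
    {"claw": -1, "slide": [0, 0, 4], "twist": 0},
    {"claw": -1, "slide": [0, 0, 4], "twist": 0},
    {"claw": -1, "slide": [0, 0, 3], "twist": 0},
    {"claw": -1, "slide": [0, 0, 1], "twist": 0}
  ]
}}

```text
time: 18.15
ee_pos: [0.5684, 0.3117, 0.3193]
eef_rot: [0.985, 0.175, 0.003, -0.001]
ft_force: [-0.0, -0.2, -1.1]
grip_width: 0.0286
grasp_force: 36.1
```

>>> {"api": "arm_command", "payload": {
  "increments": [
    {"claw": -1, "slide": [0, 0, 0], "twist": 0},
    {"claw": -1, "slide": [0, 0, 0], "twist": 0},
    {"claw": -1, "slide": [0, 0, 0], "twist": 0},
    {"claw": -1, "slide": [0, 0, 0], "twist": 0},
    {"claw": -1, "slide": [0, 0, 0], "twist": 0}
  ]
}}

```text
time: 18.65
ee_pos: [0.5674, 0.3116, 0.3142]
eef_rot: [0.985, 0.175, -0.001, 0.0]
ft_force: [-0.3, 1.1, -0.7]
grip_width: 0.0286
grasp_force: 36.1
```

```bash
python3 -c "
from h import *
syr()
for c in ('side','top'): print([(w2p(a),b) for a,b in find(c,'pusher_tab')], find(c,'beaker'),find(c,'petri_stack'))
a=imaging.get_image('side')[175:325,265:415]; cv2.imwrite('pics/c6.png',cv2.resize(a,(600,600),interpolation=cv2.INTER_CUBIC))"
```

```text
t 18.65 ee [0.5674 0.3116 0.3142] [174.8 169.5 314.2] w 0.028572640939735806 f [-0.3  1.1 -0.7] q [-0.76  0.52  0.41  1.29 -0.2   1.37 -1.59]
yaw y-axis -69.84522995175959
side syringe [0.5697 0.3086 0.3122] [176.  165.9 312.2] 0.56
side syringe_tip [0.6103 0.3242 0.3833] [219.5 166.5 383.3] 0.6
side syringe_plunger [0.5202 0.2943 0.2217] [124.6 169.7 221.7] 0.57
   elev 59.56796263118239 len 0.18742086329968705 az 18.358605391069524
top syringe [0.5698 0.313  0.3176] [177.6 170.  317.6] 0.58
top syringe_plunger [0.5205 0.2924 0.2267] [124.2 167.8 226.7] 0.87
[(array([  17.8, -113.4,  155.6]), 0.57)] [(array([ 0.4613,  0.3531, -0.0007]), 0.83)] [(array([ 0.6187,  0.4013, -0.0029]), 0.85)]
[(array([  16.2, -114.6,  152.5]), 0.54)] [(array([0.4602, 0.3512, 0.    ]), 0.51), (array([0.5187, 0.2922, 0.2287]), 0.31)] [(array([ 0.6191,  0.3982, -0.0011]), 0.84)]
```

View pics/c6.png

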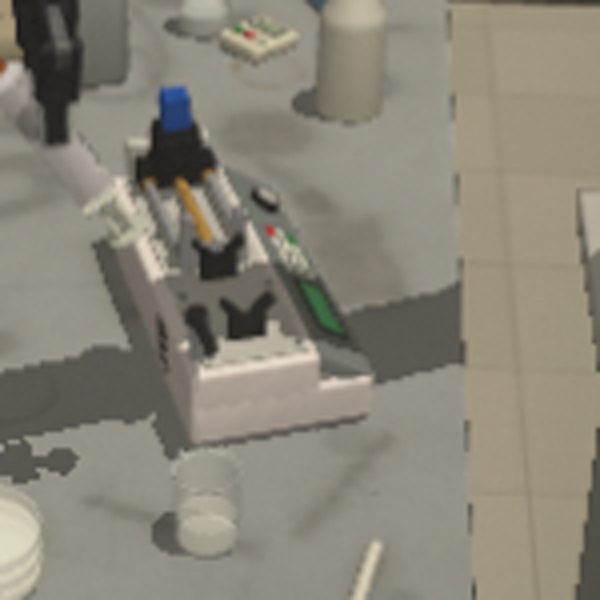

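The syringe is held about 30° from vertical with the tip up (crop pixel ~(5,75)). Its plunger end (~(130,230)) is at z ≈ 0.22 m, well clear of the pump. The pusher, with its blue tab at (175,105), is back at its stop, and the beaker and petri dishes have not moved. I'm handing it in.

```bash
python3 -c "
from h import *
print(bot.sign_off())"
```

```text
the job is handed in; nothing more can be done
None
```

I handed the job in, and its verdict was not reported back: the pusher block is at its end stop, and the syringe is held steady with its tip up, about 30° from vertical, and its lower end about 220 mm above the worktop; the beaker and petri dishes re-measured in place, and the arm stayed clear of the other bystanders.

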